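# Clear the probe case and hold its lid open

### The job

I need to get the probes out of the black instrument case: first take the two gauge cases (green and grey) off its lid and stack both, in either order, squarely on the blue one to make one flush column of three, setting them down, not dropping them. Then raise the lid (the orange pull on its front is there for that) and hold it open at 60 degrees from closed for me, never letting it fall: it has no stay, so your program finishes while the gripper is still holding it there. Leave everything else on the table where it is.

Things in the scene. Friction and masses are not known exactly. Their poses are not given: they have to be found in the camera images.
- case: black instrument case, 220 deep (its x) x 300 wide (its y) x 110 high closed, too heavy to shift; origin at the centre of its underside, z up. Its +x points away from the robot to the hinge; its front (-x) with the orange pull and two undone latches looks to the robot. Base 80 high, lid 30 deep, flat top 110 above the table.
- lid (a joint): lid angle in rad: 0 closed, grows as its front edge rises and swings back about the hinge; hinge stop at 1.40. 60 degrees = 1.047. The lid weighs about 0.6 kg, turns freely and falls shut from any angle when let go.
- lid_pull (a point): middle of the lid's orange bow pull: round bar 10 thick, 120 long, along the case's y, on two arms 40 in front of the lid's front face (35 free between bar and lid), open above and below. Lid closed: 95 above the table, 150 in front of the case's centre, 260 in front of and 15 above the hinge line. It swings with the lid.
- lid_hinge (a point): middle of the lid's hinge line, which runs along the case's y at the rear edge (110 behind the case's centre), 80 above the table; does not move.
- green_box: green closed hard plastic gauge case with a white blank tag on its lid, a plain block 110 long (its x) x 56 wide (its y) x 36 high, about 0.25 kg; origin at the centre of its underside, z up. Its two long sides are the ones to grip. Starts on the case's lid.
- grey_box: grey closed hard plastic gauge case with a white blank tag on its lid, a plain block 110 long (its x) x 56 wide (its y) x 36 high, about 0.25 kg; origin at the centre of its underside, z up. Its two long sides are the ones to grip. Starts on the case's lid beside the green one, at least 40 of free space between them at their middles.
- blue_box: blue closed hard plastic gauge case with a white blank tag on its lid, a plain block 110 long (its x) x 56 wide (its y) x 36 high, about 0.25 kg; origin at the centre of its underside, z up. Its two long sides are the ones to grip. Stands on the table to the left of the case: the foot of the column.
- flange: round black steel flange, 124 across, 100 high, at the back of the table; origin under its centre. Leave alone.
- datum_ball: white ball on a stem and round foot, 70 across, 98 high, left of the column towards the back; origin under its centre. Leave alone.
- mouse: black computer mouse, 105 x 60 x 32, left front; origin under its centre. Leave alone.
- caliper: steel caliper lying flat, 235 long (its x), 11 thick, right front; origin under the middle of its beam. Leave alone.
- ring_gauge: steel ring gauge, 72 across, 22 high, lying flat right of the case; origin under its centre. Leave alone.
- cleaner: white bottle with red cap, 52 across, 130 high, standing at the right front; origin under its centre. Leave alone.

How it is judged:
By the outcome, as a careful person would: the job done as asked, in the order asked, and still so for the second after the job is handed in, while the arm keeps its last pose, push and grip.
It also fails if it takes over 72 s, if anything falls off the work surface, if the arm or the gripper's body presses on something with over 40 N, if the wrist force passes 120 N, or if a joint passes its speed limit or range.

### The arm

A 7-joint arm with a two-finger parallel gripper is mounted at the origin on the work surface. World frame = base frame: x ahead of the robot, y to its left, z up, the work surface at z = 0. Lengths are in m, angles in rad, forces in N, time in s.
With the tool pointing down it reaches from about 0.4 to 0.85 m from the base axis. Payload 10.4 kg.
Tool frame: the origin (TCP) lies midway between the tips of the shut fingers; the grasp point (between the pads) lies 19 mm behind it; z points along the fingers, y is the line along which they close (so a half turn about z gives the same grasp; the last joint's range is limited). The gripper opens to 85 mm and grips with 20 to 120 N. Pads are 22 mm wide; open, the fingers measure 114 mm over their backs; the gripper's body (76 mm by 85 mm) begins 54 mm behind the grasp point. The pads swing forward as they close: fully open they stand 13 mm farther back than shut.
Start: joints at [1.232, 0.332, -0.065, 1.46, 0.022, 1.35, -0.088], TCP at [0.194, -0.594, 0.194] pointing down, gripper open.
Joint ranges: [-2.6, 2.6], [-0.5, 2.12], [-1.47, 1.34], [0.16, 2.42], [-1.27, 4.41], [0.06, 2.06], [-2.6, 2.6]. Speed limits (rad/s): [2.22, 2.22, 2.79, 2.79, 3.14, 3.14, 3.14].

### API

Orientations are given as a unit quaternion [x, y, z, w].
In Python, from workcell import get_obs, camera, camera_params, hand_in gives the robot as it stands.
- The arm moves only by the tool carry_out, never from a script. Its argument "commands" is a list that holds one entry, the list of rows, each a list of 6 numbers: the shift along the tool's x, y, z in units of 40 mm (1.0 is 40 mm), then the turn, a rotation vector about the tool's x, y, z in units of 6 degrees (1.0 is 6 degrees). In form: [[[x, y, z, ax, ay, az], ...]]. A call has 1 to 20 rows; each row shifts and turns the commanded pose from where the row before left it, along the tool's axes as they then stand; what a row does not reach is not made up. A row lasts 1/12 s, in which the tool goes at most 41.7 mm and 7.16 degrees, less where a joint would pass 70% of its speed; a pose out of reach is approached as far as the arm can. A call is refused whole if a number of a shift passes 1 or a number of a turn 1, either way. A call with a gripper value outside its range is refused whole. "hand" is the closure, from -1 (fully open) to 1 (shut), set as the call begins (left out, the last holds). The fingers move at their own pace and stop on an object; "force" is the grip in N (left out, the last holds). Time passes only in rows, so rows that do not move let the fingers close. It gives the time, the measured TCP pose, the force, the opening and the grip force at its end, in the units of the state.
- get_obs(): the state, without advancing time (a new reading comes with each control period).
- camera(name): name is "side" or "top" or "wrist"; returns the picture (420x560x3 uint8, red, green, blue); there is no depth.
- camera_params(name): a dict with "mtx" (3x3 intrinsics, pixels), "k1" (the pictures are not rectified: a ray, as slopes to the right and down, at radius r is drawn at 1 + k1 r^2 times it, then the intrinsics apply), "R" (3x3) and "t" (3): a world point X has camera coordinates R X + t. Camera axes: x right, y down, z forward; pixel columns grow to the right and rows downward; lengths in m; the calibration is good to about 2 mm. A picture is of the moment at which its call begins: read the wrist's pose just before it. camera_params takes no time and is no camera call; for the wrist camera it gives the pose at the moment of the call.
- hand_in(): hands the job in; it is judged then, once.
The state is a dict: "clock": time; "joint_pos": joint angles; "joint_velocities": joint speeds; "tau": joint torques, N m; "position": TCP position; "ee_rot": TCP orientation; "ft_force": force on the tool from outside, world axes, zero at the start; "torque": the same for the moment, N m; "grip_width": opening from 0.0 (shut) to 1.0 (fully open); "grasp_force": force on a finger pad.
Only numpy, scipy, OpenCV 4.12 (cv2) and the standard library are available. Lean on these libraries where they do the work, as an engineer would, in place of code of your own. Each camera call takes 0.05 s, during which the arm holds its last target. There are 200 camera calls.

## Working session

There is one attempt and no reset: what is moved stays moved. The work goes in short steps, Python scripts to look and compute and a tool call to move; the robot and the scene stay as the last step left them, time stands still between calls to the robot, and variables do not carry over. Pictures are saved under pics/ and viewed, at most 10 in all, crops included, and the job is handed in when it is done.

Besides the shell and the picture viewer there is one more tool, called as a command line: name --argument value ..., lists and objects as JSON in quotes. carry_out: Moves the arm, as the interface text tells. Its arguments: {"type":"object","properties":{"commands":{"type":"array"},"hand":{"type":"number"},"force":{"type":"number"}},"required":["commands"]}

```bash
mkdir -p pics; ls; python3 - <<'E'
from workcell import *
import cv2
o=get_obs();print(o)
for n in("top","side"):
    cv2.imwrite(f"pics/{n}0.png",camera(n)[:,:,::-1]);print(n,camera_params(n))
E
```

```text
pics
{'clock': 0.0, 'joint_pos': array([ 1.23241432,  0.33288014, -0.06470534,  1.46095474,  0.02161615,
        1.34987309, -0.08851367]), 'joint_velocities': array([ 0.00066138, -0.00049114, -0.00175679, -0.00057572,  0.00132296,
        0.00084274,  0.00040159]), 'tau': array([ 5.16677865e-04, -6.25446582e+01,  4.91512008e-02, -3.91594291e+01,
        1.61214540e-02,  1.00448666e-02,  7.21858123e-05]), 'position': array([ 0.19395809, -0.59369479,  0.19320441]), 'ee_rot': array([ 9.87559568e-01,  1.57243750e-01, -1.50498016e-04, -6.93446784e-04]), 'ft_force': array([-0.03582775,  0.15038658,  0.75966262]), 'torque': array([-0.00194826, -0.02095423, -0.03233589]), 'grasp_force': 0.0, 'grip_width': 1.0043622080070813}
top {'mtx': array([[419.30378992,   0.        , 277.64485424],
       [  0.        , 419.30378992, 212.70329181],
       [  0.        ,   0.        ,   1.        ]]), 'k1': -0.0826396884383773, 'R': array([[ 0.02542061, -0.99965735,  0.00624322],
       [-0.99826679, -0.02571585, -0.05293503],
       [ 0.05307744, -0.00488676, -0.99857844]]), 't': array([-0.00911011,  0.52106676,  1.36493244])}
side {'mtx': array([[511.35191537,   0.        , 278.61930024],
       [  0.        , 511.35191537, 210.25650608],
       [  0.        ,   0.        ,   1.        ]]), 'k1': -0.15769680181227522, 'R': array([[-0.96155478, -0.27433498,  0.01235805],
       [-0.21216816,  0.71358079, -0.66767292],
       [ 0.17434757, -0.64462607, -0.74435217]]), 't': array([0.51878262, 0.17438421, 1.30580885])}
```

View pics/top0.png

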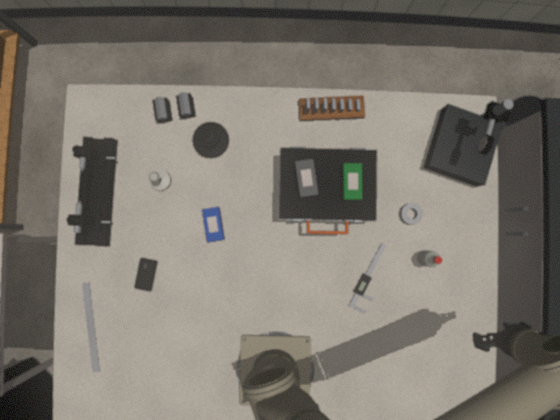

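View pics/side0.png

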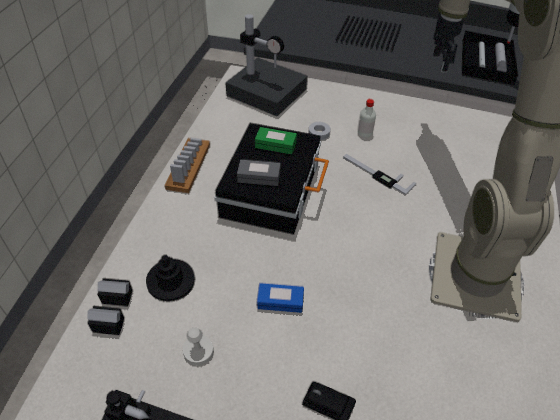

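Top view: green box about (353,181), grey (307,177), blue (213,224), orange pull (327,228), case centre (328,184). The side view shows the same layout, with nothing above the boxes.

```bash
cat > h.py <<'E'
import numpy as np, cv2
from workcell import *
from scipy.spatial.transform import Rotation as Ro
def rays(p,uv):
    s=cv2.undistortPoints(np.float64(uv).reshape(-1,1,2),p["mtx"],np.array([p["k1"],0,0,0,0])).reshape(-1,2)
    d=np.c_[s,np.ones(len(s))]@p["R"]; return -p["R"].T@p["t"],d
def onplane(p,uv,z):
    c,d=rays(p,uv); return c+d*((z-c[2])/d[:,2])[:,None]
def proj(p,X):
    X=np.float64(X).reshape(-1,3)
    return cv2.projectPoints(X,cv2.Rodrigues(p["R"])[0],p["t"],p["mtx"],np.array([p["k1"],0,0,0,0]))[0].reshape(-1,2)
def blob(m,seed=None,close=5):
    m=cv2.morphologyEx(m.astype(np.uint8),cv2.MORPH_CLOSE,np.ones((close,close)))
    cs,_=cv2.findContours(m,cv2.RETR_EXTERNAL,cv2.CHAIN_APPROX_NONE)
    if seed is not None: cs=[c for c in cs if cv2.pointPolygonTest(c,seed,False)>=0]
    return max(cs,key=cv2.contourArea)
def mask(im,col):
    h,s,v=[a.astype(int) for a in cv2.split(cv2.cvtColor(im,cv2.COLOR_RGB2HSV))]
    if col=="green": return (abs(h-65)<20)&(s>110)&(v>35)
    if col=="blue": return (abs(h-115)<15)&(s>110)&(v>50)
    if col=="orange": return (abs(h-10)<9)&(s>130)&(v>70)
    if col=="grey": return (v>45)&(s<90)
def rect(p,c,z):
    "min-area rect of contour cast onto plane z: centre, long, short, yaw of long side (deg)"
    P=onplane(p,c.reshape(-1,2),z)[:,:2]
    (cx,cy),(w,h),a=cv2.minAreaRect(np.float32(P*1000))
    if w<h: w,h,a=h,w,a+90
    return np.round([cx,cy,w,h,(a+90)%180-90],1)
E
python3 - <<'E'
from h import *
p=camera_params("top");im=cv2.imread("pics/top0.png")[:,:,::-1].copy()
print(im[177,297:320].tolist(),im[150:155,300].tolist())
print("green",rect(p,blob(mask(im,"green")),.146))
print("blue",rect(p,blob(mask(im,"blue")),.036))
print("grey",rect(p,blob(mask(im,"grey"),(307,177),3),.146))
m=mask(im,"orange");m[:200]=0;m[250:]=0
ys,xs=np.nonzero(m);P=onplane(p,np.c_[xs,ys],.095);f=P[:,0]<P[:,0].min()+.018
print("pull",rect(p,blob(m,None,3),.095),P[f].min(0),P[f].max(0),np.polyfit(P[f][:,1],P[f][:,0],1))
E
```

```text
[[73, 75, 71], [90, 88, 88], [100, 97, 96], [105, 102, 98], [132, 129, 121], [165, 155, 149], [176, 165, 156], [178, 169, 160], [177, 167, 159], [176, 167, 160], [178, 167, 159], [175, 166, 156], [175, 165, 156], [173, 163, 153], [155, 147, 143], [122, 118, 112], [101, 100, 97], [99, 97, 96], [86, 86, 84], [69, 69, 64], [54, 49, 52], [50, 49, 50], [52, 49, 46]] [[55, 56, 51], [60, 59, 54], [56, 53, 52], [57, 56, 54], [55, 57, 53]]
green [ 615.2 -215.5  109.1   54.3    0.7]
blue [477.4 213.3 102.5  50.5  10.1]
grey [ 540.9   -8.4 1833.1 1344.   -88.3]
pull [ 475.3 -149.3  124.8   36.5   90. ] [ 0.45706426 -0.21166588  0.095     ] [0.47498132 0.88657685 0.095     ] [0.00975868 0.46379897]
```

carry_out --commands '[[[0,0,-1,0,0,1],[0,0,-1,0,0,1],[0,0,-1,0,0,1],[0,0,-1,0,0,0],[0,0,-1,0,0,0],[0.6,-0.88,0,0,0,0],[0.6,-0.88,0,0,0,0],[0.6,-0.88,0,0,0,0],[0.6,-0.88,0,0,0,0],[0.6,-0.88,0,0,0,0],[0.6,-0.88,0,0,0,0],[0.6,-0.88,0,0,0,0],[0.6,-0.88,0,0,0,0],[0.6,-0.88,0,0,0,0],[0.6,-0.88,0,0,0,0],[0.6,-0.88,0,0,0,0],[0.6,-0.88,0,0,0,0],[0.6,-0.88,0,0,0,0],[0,0,0,0,0,0]]]' --hand -1

```text
clock: 1.68
position: [0.5016, -0.1374, 0.3933]
ee_rot: [1.0, 0.006, 0.0, -0.002]
ft_force: [0.5, 0.3, 0.3]
grip_width: 0.998
grasp_force: 0.0
```

```bash
cat >> h.py <<'E'
def state():
    o=get_obs();R=Ro.from_quat(o["ee_rot"]).as_matrix()
    print("t%.2f"%o["clock"],"TCP",np.round(o["position"]*1000,1),"yaw %.2f"%np.degrees(np.arctan2(R[1,0],R[0,0])),"z",np.round(R[:,2],4),
      "F",np.round(o["ft_force"],1),"w %.3f g %.1f"%(o["grip_width"],o["grasp_force"]))
    return o,R
def shot(name,f=None):
    p=camera_params(name);im=camera(name)
    if f: cv2.imwrite("pics/"+f,im[:,:,::-1])
    return p,im
def move(goal,yaw=None):
    "units (40mm, 6deg) along present tool axes, to a TCP goal in mm"
    o,R=state();print("shift",np.round(R.T@(np.array(goal)/1000-o["position"])/.04,2), end=" ")
    if yaw is not None: print("az",round((np.degrees(np.arctan2(R[1,0],R[0,0]))-yaw)/6,2),end="")
    print()
E
python3 - <<'E'
from h import *
state();shot("wrist","w1.png")
E
```

```text
t1.68 TCP [ 501.6 -137.4  393.3] yaw 0.74 z [ 2.0e-04  3.3e-03 -1.0e+00] F [0.5 0.3 0.3] w 0.998 g 0.0
```

View pics/w1.png

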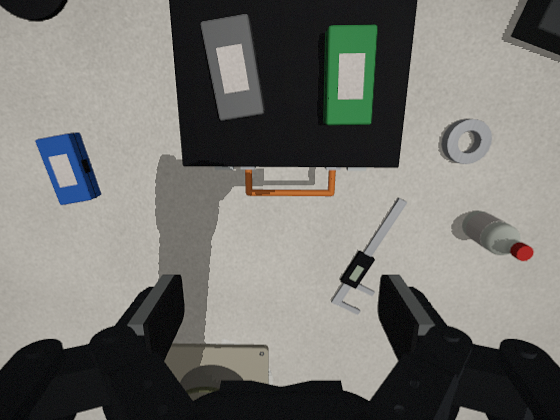

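The wrist view shows grey at (232,67), green (351,75), blue (68,168) and the orange bar at row 192, columns 246-334.

```bash
python3 - <<'E'
from h import *
p,im=shot("wrist")
hsv=cv2.cvtColor(im,cv2.COLOR_RGB2HSV)
for n,uv in(("blue",[(50,150),(80,190),(90,180),(60,138)]),("green",[(337,40),(323,80)]),("grey",[(218,40),(205,60),(180,80)])):print(n,[hsv[v,u].tolist() for u,v in uv])
print("green",rect(p,blob(mask(im,"green")&(hsv[...,2]>70)),.146))
print("blue",rect(p,blob(mask(im,"blue")&(hsv[...,2]>110)),.036))
print("grey",rect(p,blob((hsv[...,2]>75),(232,90),3),.146))
m=mask(im,"orange");m[:150]=0;m[210:]=0;m[:,:230]=0;m[:,350:]=0
c=blob(m,None,3);print(cv2.boundingRect(c))
pts=[]
for u in range(256,326):
    v=np.nonzero(m[150:210,u])[0]+150
    v=v[v>v.max()-12]; pts.append((u,v.mean()))
P=onplane(p,pts,.095);k=np.polyfit(P[:,1],P[:,0],1);print("bar x at y",k,np.degrees(np.arctan(k[0])))
print("pull ends",onplane(p,[(246,190),(334,190)],.095))
E
```

```text
blue [[108, 195, 148], [108, 188, 152], [109, 195, 76], [108, 192, 149]]
green [[67, 145, 130], [68, 178, 70]]
grey [[90, 3, 100], [120, 3, 99], [110, 38, 20]]
green [ 612.3 -217.7  109.2   55.1    1.6]
blue [474.8 214.6 108.   54.9  10.8]
grey [619.1 -78.8 108.3  54.6   9.4]
(242, 169, 91, 26)
bar x at y [-0.00323927  0.45647097] -0.1855957326322448
pull ends [[ 0.45846371 -0.09038823  0.095     ]
 [ 0.45956452 -0.21933895  0.095     ]]
```

```bash
python3 - <<'E'
from h import *
p=camera_params("wrist");o,R=state()
print("cam in tool",R.T@(-p["R"].T@p["t"]-o["position"]),"axis in tool",R.T@p["R"][2])
E
```

```text
t1.78 TCP [ 499.1 -144.4  393.5] yaw 0.31 z [-8.e-04  5.e-04 -1.e+00] F [-0.7 -1.2  0.2] w 1.002 g 0.0
cam in tool [ 7.74866947e-02  1.06968685e-04 -1.81189474e-01] axis in tool [-3.05234252e-01 -7.32724940e-04  9.52277016e-01]
```

carry_out --commands '[[[-0.06,-0.9,0.58,0,0,0],[-0.06,-0.9,0.58,0,0,0],[-0.06,-0.9,0.58,0,0,0],[-0.06,-0.9,0.58,0,0,0],[-0.06,-0.9,0.58,0,0,0],[-0.06,-0.9,0.58,0,0,0],[-0.06,-0.9,0.58,0,0,0],[-0.06,-0.9,0.58,0,0,0],[-0.06,-0.9,0.58,0,0,0],[-0.06,-0.9,0.58,0,0,0],[0,0,0,0,0,-0.88],[0,0,0,0,0,-0.88],[0,0,0,0,0,0],[0,0,0,0,0,0],[0,0,0,0,0,0]]]'

```text
clock: 3.03
position: [0.4752, 0.2023, 0.1688]
ee_rot: [0.996, 0.09, 0.0, 0.0]
ft_force: [0.7, -0.8, 0.3]
grip_width: 0.998
grasp_force: 0.0
```

```bash
cat >> h.py <<'E'
def box(col,z,seed=None,f=None,n=2):
    for i in range(n):
        p,im=shot("wrist",f if i==0 else None);v=cv2.cvtColor(im,cv2.COLOR_RGB2HSV)[...,2]
        m=(v>75) if col=="grey" else mask(im,col)&(v>(110 if col=="blue" else 80))
        if seed is None: ys,xs=np.nonzero(m)
        r=rect(p,blob(m,seed,3),z);print(col,r)
    return r
E
python3 - <<'E'
from h import *
state();box("blue",.036,f="w2.png");move([560.,-79,250],9.4)
E
```

```text
t3.03 TCP [475.2 202.3 168.8] yaw 10.35 z [ 4.e-04 -5.e-04 -1.e+00] F [ 0.7 -0.8  0.3] w 0.998 g 0.0
blue [501.1 219.5  53.9  53.2 -79.7]
blue [501.  219.7  53.7  53.2 -79.7]
t3.13 TCP [475.1 202.7 168.9] yaw 10.45 z [ 6.e-04 -4.e-04 -1.e+00] F [ 0.4 -0.  -0.4] w 0.997 g 0.0
shift [ 0.81  7.31 -2.02] az 0.18
```

View pics/w2.png

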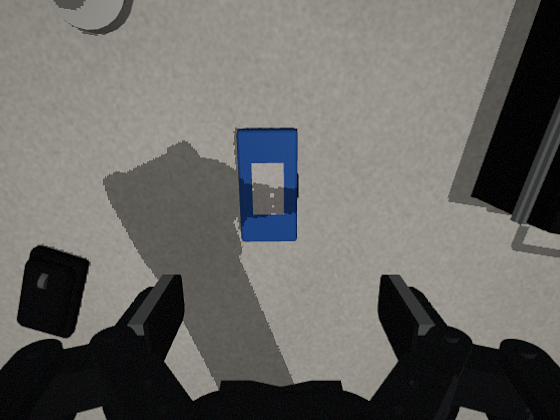

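The blue box fills columns 240-297 and rows 128-241. The gripper's shadow splits its mask, so I'll take the box over all the bright blue pixels.

```bash
cat >> h.py <<'E'
def blob(m,seed=None,close=5,_b=blob):
    if seed is not None: return _b(m,seed,close)
    m=cv2.morphologyEx(m.astype(np.uint8),cv2.MORPH_OPEN,np.ones((3,3)))
    ys,xs=np.nonzero(m);return cv2.convexHull(np.int32(np.c_[xs,ys]))
E
python3 - <<'E'
from h import *
box("blue",.036)
p,im=shot("wrist");hsv=cv2.cvtColor(im,cv2.COLOR_RGB2HSV)
print(hsv[200,232:246,2],hsv[200,290:304,2],hsv[120:134,270,2],hsv[234:248,270,2])
print(onplane(p,[(241,128),(297,128),(297,241),(241,241)],.036))
move([560.,-79,250],9.4)
E
```

```text
blue [474.6 214.6 107.3  53.3  10.8]
blue [474.6 214.6 107.   53.5  10.6]
[92 93 94 97 97 97 94 98 66 71 75 77 75 78] [ 77  75  77  77  78  75  69  56 163 155 151 149 151 154] [149 148 149 152 151 153 157 112  52  54 106 120 127 131] [130 127 129 129 129 129 114 139 161 157 153 153 155 155]
[[0.52516293 0.24907192 0.036     ]
 [0.53438043 0.19911824 0.036     ]
 [0.42593424 0.17744028 0.036     ]
 [0.41569574 0.23291956 0.036     ]]
t3.28 TCP [474.8 203.3 168.8] yaw 10.57 z [ 4.e-04 -2.e-04 -1.e+00] F [-0.7 -0.5 -0.1] w 0.999 g 0.0
shift [ 0.8   7.33 -2.03] az 0.2
```

carry_out --commands '[[[0,0,-0.7,0,0,0.2],[0,0,-0.7,0,0,0],[0,0,-0.7,0,0,0],[0.25,0.84,0,0,0,0],[0.25,0.84,0,0,0,0],[0.25,0.84,0,0,0,0],[0.25,0.84,0,0,0,0],[0.25,0.84,0,0,0,0],[0.25,0.84,0,0,0,0],[0.25,0.84,0,0,0,0],[0.25,0.84,0,0,0,0],[0.25,0.84,0,0,0,0],[0,0,0,0,0,0],[0,0,0,0,0,0],[0,0,0,0,0,0]]]'

```text
clock: 4.53
position: [0.613, -0.0793, 0.2525]
ee_rot: [0.997, 0.082, -0.0, -0.0]
ft_force: [0.4, 0.8, -0.2]
grip_width: 1.0
grasp_force: 0.0
```

```bash
python3 - <<'E'
from h import *
state();p,im=shot("wrist","w3.png")
c=tuple(map(float,proj(p,[.61,-.079,.146])[0]));print(c)
u,v=proj(p,[.58,-.083,.146])[0]
box("grey",.146,(float(u),float(v)))
E
```

```text
t4.53 TCP [613.  -79.3 252.5] yaw 9.45 z [-3.e-04  7.e-04 -1.e+00] F [ 0.4  0.8 -0.2] w 1.000 g 0.0
(280.0090996792266, 200.2184043741029)
grey [619.5 -78.4 109.1  55.1   9.5]
grey [619.1 -78.5 108.3  55.1   9.5]
```

View pics/w3.png

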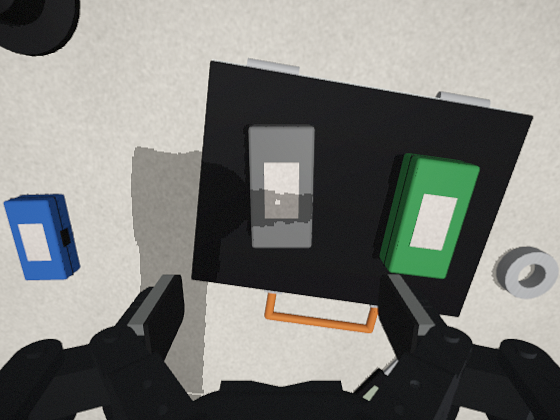

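Grey box is at (281,187) px, centred under the gripper; measured at (619.3, -78.5) mm, yaw 9.5°.

carry_out --commands '[[[0.15,0,0.3,0,0,0],[0,0,0.7,0,0,0],[0,0,0.7,0,0,0],[0,0,0.7,0,0,0],[0,0,0.5,0,0,0],[0,0,0.3,0,0,0],[0,0,0.2,0,0,0],[0,0,0,0,0,0],[0,0,0,0,0,0],[0,0,0,0,0,0]]]'

```text
clock: 5.52
position: [0.6199, -0.0788, 0.1181]
ee_rot: [0.997, 0.082, 0.001, 0.0]
ft_force: [-0.1, 0.1, 0.7]
grip_width: 0.996
grasp_force: 0.0
```

```bash
python3 -c "
from h import *
move([619.3,-78.5,116],9.5)"
```

```text
t5.52 TCP [619.9 -78.8 118.1] yaw 9.46 z [ 2.2e-03 -3.0e-04 -1.0e+00] F [-0.1  0.1  0.7] w 0.996 g 0.0
shift [-0.01 -0.01  0.05] az -0.01
```

Close.

carry_out --commands '[[[0,0,0.04,0,0,0],[0,0,0,0,0,0],[0,0,0,0,0,0],[0,0,0,0,0,0],[0,0,0,0,0,0],[0,0,0,0,0,0],[0,0,0,0,0,0],[0,0,0,0,0,0]]]' --hand 1 --force 50

```text
clock: 6.18
position: [0.619, -0.079, 0.1151]
ee_rot: [0.997, 0.082, 0.0, 0.0]
ft_force: [-0.3, 0.6, -0.4]
grip_width: 0.002
grasp_force: 0.0
```

```bash
python3 -c "
from h import *
state()"
```

```text
t6.18 TCP [619.  -79.  115.1] yaw 9.45 z [ 0.e+00 -1.e-04 -1.e+00] F [-0.3  0.6 -0.4] w 0.002 g 0.0
```

The gripper shut completely without catching anything, so I'll look.

```bash
python3 - <<'E'
from h import *
_,a=shot("wrist");_,b=shot("side")
b=cv2.resize(b[100:240,180:360],(560,436))
cv2.imwrite("pics/w4.png",cv2.resize(np.vstack([a,b])[:,:,::-1],(390,596)))
E
```

```text
(no output)
```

View pics/w4.png

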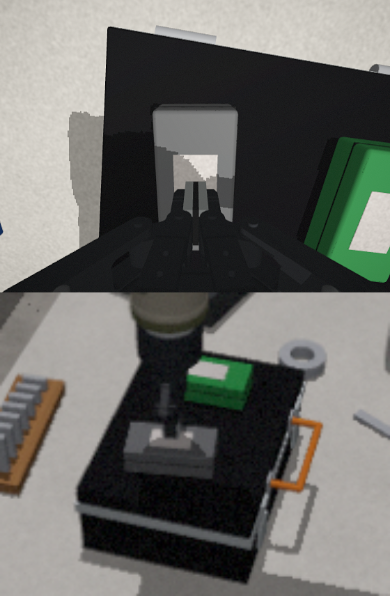

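Top crop: the shut tips are over the grey tag at about (281,263) of the wrist frame. Bottom crop: from the side they stand on or just above the box top. I'll triangulate the tip.

```bash
python3 - <<'E'
from h import *
o,R=state()
for n in("wrist","side"):
    p=camera_params(n)
    print(n,[np.round(proj(p,o["position"]+R@[0,0,-d]),0).tolist() for d in(0,.013,.019,.03,.04,.06)])
_,a=shot("wrist");_,b=shot("side")
b=cv2.resize(b[130:190,230:290],(600,600),interpolation=cv2.INTER_CUBIC);a=cv2.resize(a[150:400,180:380],(480,600))
cv2.imwrite("pics/w5.png",cv2.resize(np.hstack([a,b])[:,:,::-1],(800,444)))
E
```

```text
t6.28 TCP [619.  -78.9 115.1] yaw 9.46 z [ 0.e+00 -1.e-04 -1.e+00] F [ 0.6 -0.5  0.5] w -0.004 g 0.0
wrist [[[281.0, 245.0]], [[281.0, 254.0]], [[281.0, 259.0]], [[281.0, 268.0]], [[281.0, 278.0]], [[281.0, 302.0]]]
side [[[259.0, 177.0]], [[259.0, 173.0]], [[259.0, 172.0]], [[259.0, 169.0]], [[259.0, 166.0]], [[258.0, 160.0]]]
```

View pics/w5.png

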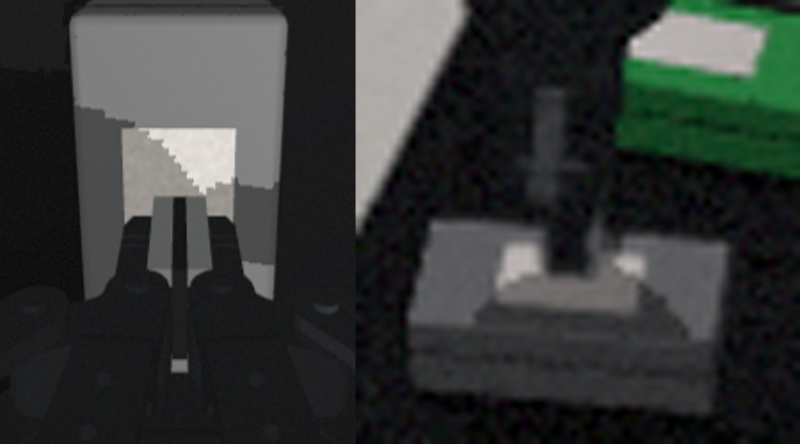

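```bash
python3 - <<'E'
from h import *
o,R=state()
p=camera_params("wrist")
for d in (.02,.03,.035,.04,.045): print(d,np.round(proj(p,o["position"]+np.array([[11,0,-d*1000],[-11,0,-d*1000]])/1000@R.T),1).tolist())
q=camera_params("side");d0=np.linspace(.02,.06,41);r=proj(q,o["position"]+np.c_[0*d0,0*d0,-d0]@R.T)[:,1]
print("side d for row 166.8:",d0[np.argmin(abs(r-166.8))])
E
```

```text
t6.38 TCP [619. -79. 115.] yaw 9.45 z [ 1.e-04 -1.e-04 -1.e+00] F [-0.1  0.8  0. ] w -0.000 g 0.0
0.02 [[280.8, 240.2], [280.9, 278.2]]
0.03 [[280.9, 248.0], [280.9, 287.9]]
0.035 [[280.9, 252.3], [280.9, 293.1]]
0.04 [[280.9, 256.8], [280.9, 298.6]]
0.045 [[280.9, 261.6], [280.9, 304.5]]
side d for row 166.8: 0.037
```

The real tips sit about 40 mm behind the reported TCP along the tool, as both views agree. I'll reopen and go 35 mm lower. Placing heights are taken relative to the pick height, so this offset cancels.

carry_out --commands '[[[0,0,-0.2,0,0,0],[0,0,0,0,0,0],[0,0,0,0,0,0],[0,0,0,0,0,0],[0,0,0,0,0,0],[0,0,0,0,0,0],[0,0,0,0,0,0],[0,0,0.3,0,0,0],[0,0,0.3,0,0,0],[0,0,0.25,0,0,0],[0,0,0.2,0,0,0],[0,0,0,0,0,0],[0,0,0,0,0,0]]]' --hand -1

```text
clock: 7.47
position: [0.6186, -0.0789, 0.0802]
ee_rot: [0.997, 0.082, -0.001, -0.0]
ft_force: [-1.2, 0.6, -0.2]
grip_width: 0.996
grasp_force: 0.0
```

carry_out --commands '[[[0,0,0,0,0,0],[0,0,0,0,0,0],[0,0,0,0,0,0],[0,0,0,0,0,0],[0,0,0,0,0,0],[0,0,0,0,0,0],[0,0,0,0,0,0],[0,0,0,0,0,0]]]' --hand 1 --force 50

```text
clock: 8.13
position: [0.6196, -0.0789, 0.0819]
ee_rot: [0.997, 0.082, 0.001, 0.0]
ft_force: [-1.3, -0.3, 6.4]
grip_width: 0.645
grasp_force: 54.4
```

```bash
python3 -c "
from h import *
state()"
```

```text
t8.13 TCP [619.6 -78.9  81.9] yaw 9.45 z [ 1.4e-03 -2.0e-04 -1.0e+00] F [-1.3 -0.3  6.4] w 0.645 g 54.4
```

Caught at 54.8 mm opening. Lift and carry over blue.

carry_out --commands '[[[0,0,-0.2,0,0,0],[0,0,-0.3,0,0,0],[0,0,-0.5,0,0,0],[0,0,-0.5,0,0,0],[0,0,-0.5,0,0,0],[-0.24,-0.78,0,0,0,0],[-0.24,-0.78,0,0,0,0],[-0.24,-0.78,0,0,0,0],[-0.24,-0.78,0,0,0,0],[-0.24,-0.78,0,0,0,0],[-0.24,-0.78,0,0,0,0],[-0.24,-0.78,0,0,0,0],[-0.24,-0.78,0,0,0,0],[-0.24,-0.78,0,0,0,0],[-0.24,-0.78,0,0,0,0],[0,0,0.5,0,0,-0.2],[0,0,0.5,0,0,0],[0,0,0.5,0,0,0],[0,0,0,0,0,0],[0,0,0,0,0,0]]]'

```text
clock: 9.8
position: [0.4726, 0.2129, 0.1013]
ee_rot: [0.996, 0.093, -0.001, 0.0]
ft_force: [-0.1, -0.5, -2.4]
grip_width: 0.646
grasp_force: 54.1
```

```bash
python3 - <<'E'
from h import *
move([474.9,214.6,30],10.7);_,a=shot("wrist");_,b=shot("side")
b=cv2.resize(b[215:335,220:340],(420,420),interpolation=cv2.INTER_CUBIC)
cv2.imwrite("pics/w6.png",cv2.resize(np.hstack([a,b])[:,:,::-1],(800,343)))
E
```

```text
t9.80 TCP [472.6 212.9 101.3] yaw 10.66 z [-1.3e-03 -5.0e-04 -1.0e+00] F [-0.1 -0.5 -2.4] w 0.646 g 54.1
shift [ 0.07 -0.03  1.78] az -0.01
```

View pics/w6.png

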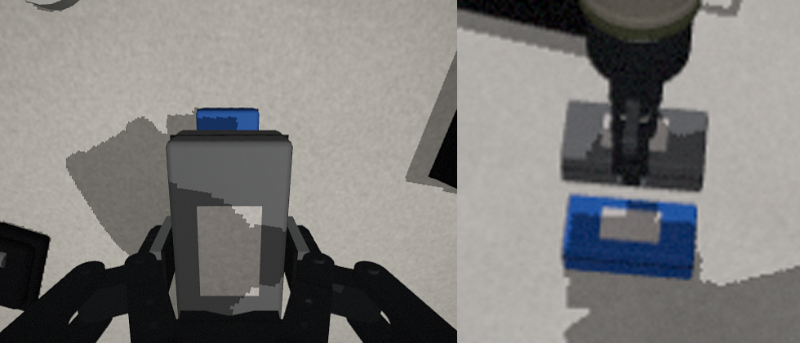

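The grey box is held square, and blue shows beyond it in line. I'll compare the far edges numerically.

```bash
python3 - <<'E'
from h import *
o,R=state();p,im=shot("wrist");v=cv2.cvtColor(im,cv2.COLOR_RGB2HSV)[...,2].astype(int)
print("col285 rows120-180",v[120:182,285]); print("row225:",v[225,195:215],v[225,345:365])
m=mask(im,"blue")&(v>60);ys,xs=np.nonzero(m);print("blue",xs.min(),xs.max(),ys.min(),ys.max())
def tool(uv,z): return np.round((onplane(p,uv,z)-o["position"])@R*1000,1)
zt=o["position"][2]+.146-.0819
print("blue far L,R",tool([(xs.min(),ys.min()),(xs.max(),ys.min())],.036))
for r in(170,172,174,176):print(r,tool([(285,r)],zt))
print("ends expected at TCP x +-55")
E
```

```text
t9.90 TCP [473.8 213.4 102.6] yaw 10.65 z [ 1.6e-03  5.0e-04 -1.0e+00] F [-0.3  0.2 -2.7] w 0.649 g 54.1
col285 rows120-180 [174 176 179 180 179 178 177 175 173 170 169 169 175 123  60  56  67 105
 131 141 147 153 154 155 158 123  89  92  93  93  92  92  91  93  92  94
  95  94  88  59  40  41  41  40  28  24  41  45  44  44  43  46  53  64
  75  82  85  85  87  92  94  97]
row225: [116 112 110 107 108 109 109 111 113 113 114  71  59  60  63  66  91  96
  97  96] [ 98  99  99  99  97  95  93  87  85  79  99 171 173 172 171 171 169 170
 172 173]
blue 241 317 134 159
blue far L,R [[ 57.7 -28.6  66.7]
 [ 57.6  26.1  66.7]]
170 [[ 55.8   1.5 -64. ]]
172 [[ 55.    1.5 -64. ]]
174 [[ 54.3   1.5 -64. ]]
176 [[ 53.6   1.5 -64. ]]
ends expected at TCP x +-55
```

carry_out --commands '[[[0.03,-0.03,0.3,0,0,0],[0,0,0.4,0,0,0],[0,0,0.4,0,0,0],[0,0,0.4,0,0,0],[0,0,0.3,0,0,0],[0,0,0.2,0,0,0],[0,0,0.1,0,0,0],[0,0,0,0,0,0],[0,0,0,0,0,0],[0,0,0,0,0,0]]]'

```text
clock: 10.78
position: [0.4746, 0.2147, 0.0178]
ee_rot: [0.996, 0.093, 0.001, -0.0]
ft_force: [0.0, 0.2, -2.3]
grip_width: 0.645
grasp_force: 54.3
```

```bash
python3 -c "
from h import *
move([474.9,214.7,7.9],10.7)"
```

```text
t10.78 TCP [474.6 214.7  17.8] yaw 10.65 z [ 1.3e-03  4.0e-04 -1.0e+00] F [ 0.   0.2 -2.3] w 0.645 g 54.3
shift [0.01 0.   0.25] az -0.01
```

carry_out --commands '[[[0,0,0.05,0,0,0],[0,0,0.05,0,0,0],[0,0,0.05,0,0,0],[0,0,0.05,0,0,0],[0,0,0,0,0,0],[0,0,0,0,0,0],[0,0,0,0,0,0]]]'

```text
clock: 11.37
position: [0.4741, 0.2145, 0.0091]
ee_rot: [0.996, 0.093, 0.0, 0.0]
ft_force: [-0.4, -0.1, -2.8]
grip_width: 0.643
grasp_force: 54.3
```

carry_out --commands '[[[0,0,0.025,0,0,0],[0,0,0,0,0,0],[0,0,0.025,0,0,0],[0,0,0,0,0,0],[0,0,0,0,0,0]]]'

```text
clock: 11.78
position: [0.4741, 0.2144, 0.0079]
ee_rot: [0.996, 0.093, 0.0, 0.0]
ft_force: [-5.2, -3.1, 10.2]
grip_width: 0.643
grasp_force: 55.8
```

Contact. Release, then rise.

carry_out --commands '[[[0,0,0,0,0,0],[0,0,0,0,0,0],[0,0,0,0,0,0],[0,0,0,0,0,0],[0,0,0,0,0,0],[0,0,0,0,0,0],[0,0,0,0,0,0],[0,0,-0.3,0,0,0],[0,0,-0.6,0,0,0],[0,0,-0.8,0,0,0],[0,0,-0.8,0,0,0],[0,0,-0.8,0,0,0],[0,0,-0.5,0,0,0],[0,0,-0.3,0,0,0],[0,0,0,0,0,0],[0,0,0,0,0,0],[0,0,0,0,0,0]]]' --hand -1

```text
clock: 13.2
position: [0.4733, 0.214, 0.1697]
ee_rot: [0.996, 0.093, -0.001, 0.0]
ft_force: [-0.7, -0.1, -0.7]
grip_width: 1.001
grasp_force: 0.0
```

```bash
python3 - <<'E'
from h import *
o,R=state();p,im=shot("wrist","w7.png");v=cv2.cvtColor(im,cv2.COLOR_RGB2HSV)[...,2].astype(int)
ps,s=shot("side","s7.png")
E
```

```text
t13.20 TCP [473.3 214.  169.7] yaw 10.65 z [-1.9e-03 -8.0e-04 -1.0e+00] F [-0.7 -0.1 -0.7] w 1.001 g 0.0
```

View pics/w7.png

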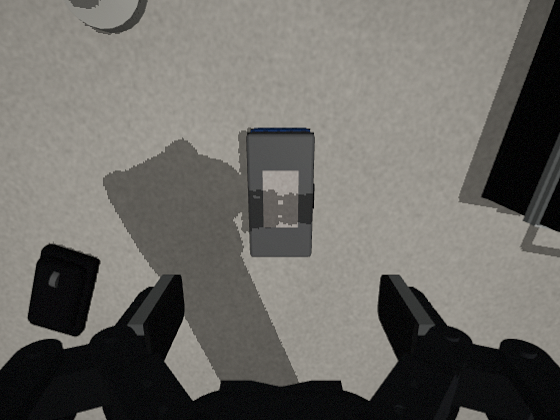

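Grey sits on blue: columns 248-314, rows 133-257, with a thin sliver of blue's far face at row 129.

```bash
python3 - <<'E'
from h import *
o,R=state();p=camera_params("wrist");im=cv2.imread("pics/w7.png")[:,:,::-1].copy();v=cv2.cvtColor(im,cv2.COLOR_RGB2HSV)[...,2].astype(int)
print(v[122:142,290],v[250:262,290],v[150,240:256],v[150,306:320],v[240,240:256],v[240,306:318])
P=onplane(p,[(248,133.5),(313.5,133.5),(311.5,256.5),(250,256.5)],.072);print(np.round(P*1000,1),P.mean(0))
c=P[:2].mean(0)-P[2:].mean(0);print(np.degrees(np.arctan2(c[1],c[0])))
m=mask(im,"blue")&(v>40);ys,xs=np.nonzero(m);print(xs.min(),xs.max(),ys.min(),ys.max())
E=onplane(p,[(250,128.5),(311,128.5)],.036);print("blue far edge",E,"expected centre+55:",np.array([474.6,214.6])+55*np.array([np.cos(.187),np.sin(.187)]))
print("grey far mid",P[:2].mean(0))
move([612.3,-217.7,120],1.6)
E
```

```text
t13.30 TCP [473.3 214.1 169.6] yaw 10.66 z [-2.3e-03 -7.0e-04 -1.0e+00] F [ 0.4 -0.3 -0. ] w 1.000 g 0.0
[152 152 150 152 160 115  53  59  61  38  25  37  62  71  78  84  86  87
  87  86] [ 80  80  80  79  81  76  76 142 160 157 154 151] [99 97 97 97 98 97 60 57 68 78 83 82 83 82 82 83] [ 88  86  87  87  88  85  77  68  91 155 158 158 154 152] [ 88 119 122 150 147 146 147 153 162 106  61  67  78  80  79  78] [ 80  80  81  78  71  75 157 156 152 150 152 156]
[[522.8 250.3  72. ]
 [532.6 198.2  72. ]
 [425.6 176.8  72. ]
 [415.3 231.7  72. ]] [0.47406883 0.21426629 0.072     ]
10.580990910746097
251 309 128 131
blue far edge [[0.52406922 0.25204395 0.036     ]
 [0.53424643 0.19752479 0.036     ]] expected centre+55: [528.64115156 224.82516203]
grey far mid [0.52769935 0.22428455 0.072     ]
t13.30 TCP [473.3 214.1 169.6] yaw 10.66 z [-2.3e-03 -7.0e-04 -1.0e+00] F [ 0.4 -0.3 -0. ] w 1.000 g 0.0
shift [ 1.42 11.25  1.24] az 1.51
```

carry_out --commands '[[[0,0,-0.6,0,0,0],[0,0,-0.6,0,0,0],[0.1,0.8,0,0,0,0],[0.1,0.8,0,0,0,0],[0.1,0.8,0,0,0,0],[0.1,0.8,0,0,0,0],[0.1,0.8,0,0,0,0],[0.1,0.8,0,0,0,0],[0.1,0.8,0,0,0,0],[0.1,0.8,0,0,0,0],[0.1,0.8,0,0,0,0],[0.1,0.8,0,0,0,0],[0.1,0.8,0,0,0,0],[0.1,0.8,0,0,0,0],[0.1,0.8,0,0,0,0],[0.1,0.8,0,0,0,0],[0,0,0,0,0,0.75],[0,0,0,0,0,0.75],[0,0,0,0,0,0],[0,0,0,0,0,0]]]'

```text
clock: 14.97
position: [0.6116, -0.215, 0.2179]
ee_rot: [1.0, 0.016, -0.001, -0.0]
ft_force: [-0.7, -0.7, -0.8]
grip_width: 0.998
grasp_force: 0.0
```

```bash
python3 - <<'E'
from h import *
r=box("green",.146);r=box("green",.146,n=1);move([r[0],r[1],84],r[4])
E
```

```text
green [ 613.1 -217.8  108.8   55.3    1.7]
green [ 613.1 -217.8  108.9   55.3    1.7]
green [ 613.1 -217.8  109.1   55.3    1.6]
t15.12 TCP [ 611.8 -215.   218.8] yaw 1.81 z [-4.e-04  1.e-04 -1.e+00] F [-0.1 -0.1  0.2] w 0.999 g 0.0
shift [0.03 0.07 3.37] az 0.04
```

carry_out --commands '[[[0.03,0.07,0.4,0,0,0.03],[0,0,0.7,0,0,0],[0,0,0.7,0,0,0],[0,0,0.6,0,0,0],[0,0,0.5,0,0,0],[0,0,0.3,0,0,0],[0,0,0.17,0,0,0],[0,0,0,0,0,0],[0,0,0,0,0,0],[0,0,0,0,0,0]]]'

```text
clock: 15.95
position: [0.6141, -0.2184, 0.0858]
ee_rot: [1.0, 0.013, 0.001, 0.0]
ft_force: [-0.3, 0.2, -0.3]
grip_width: 1.0
grasp_force: 0.0
```

carry_out --commands '[[[0,0,0,0,0,0],[0,0,0,0,0,0],[0,0,0,0,0,0],[0,0,0,0,0,0],[0,0,0,0,0,0],[0,0,0,0,0,0],[0,0,0,0,0,0],[0,0,0,0,0,0]]]' --hand 1 --force 50

```text
clock: 16.62
position: [0.6137, -0.2184, 0.0853]
ee_rot: [1.0, 0.013, 0.001, 0.0]
ft_force: [-0.8, -0.2, 6.1]
grip_width: 0.641
grasp_force: 54.4
```

```bash
python3 -c "
from h import *
state()"
```

```text
t16.62 TCP [ 613.7 -218.4   85.3] yaw 1.47 z [ 1.4e-03 -7.0e-04 -1.0e+00] F [-0.8 -0.2  6.1] w 0.641 g 54.4
```

carry_out --commands '[[[0,0,-0.2,0,0,0],[0,0,-0.4,0,0,0],[0,0,-0.7,0,0,0],[0,0,-0.7,0,0,0],[-0.23,-0.78,0,0,0,0],[-0.23,-0.78,0,0,0,0],[-0.23,-0.78,0,0,0,0],[-0.23,-0.78,0,0,0,0],[-0.23,-0.78,0,0,0,0],[-0.23,-0.78,0,0,0,0],[-0.23,-0.78,0,0,0,0],[-0.23,-0.78,0,0,0,0],[-0.23,-0.78,0,0,0,0],[-0.23,-0.78,0,0,0,0],[-0.23,-0.78,0,0,0,0],[-0.23,-0.78,0,0,0,0],[-0.23,-0.78,0,0,0,0],[-0.23,-0.78,0,0,0,0]]]'

```text
clock: 18.12
position: [0.4723, 0.2164, 0.1646]
ee_rot: [1.0, 0.013, 0.0, 0.0]
ft_force: [-0.2, 0.4, -2.5]
grip_width: 0.646
grasp_force: 53.4
```

carry_out --commands '[[[0,0,0,0,0,-0.76],[0,0,0,0,0,-0.76],[0,0,0.5,0,0,0],[0,0,0.4,0,0,0],[0,0,0.3,0,0,0],[0,0,0,0,0,0],[0,0,0,0,0,0],[0,0,0,0,0,0]]]'

```text
clock: 18.78
position: [0.4736, 0.2154, 0.1171]
ee_rot: [0.996, 0.092, 0.0, -0.0]
ft_force: [-0.2, 0.8, -1.5]
grip_width: 0.644
grasp_force: 53.6
```

```bash
python3 -c "
from h import *
move([475.0,214.6,47.3],10.65)"
```

```text
t18.78 TCP [473.6 215.4 117.1] yaw 10.60 z [ 9.e-04  3.e-04 -1.e+00] F [-0.2  0.8 -1.5] w 0.644 g 53.6
shift [0.03 0.03 1.75] az -0.01
```

carry_out --commands '[[[0.03,0.03,0.3,0,0,0],[0,0,0.4,0,0,0],[0,0,0.4,0,0,0],[0,0,0.3,0,0,0],[0,0,0.15,0,0,0],[0,0,0,0,0,0],[0,0,0,0,0,0],[0,0,0,0,0,0]]]'

```text
clock: 19.45
position: [0.4752, 0.2145, 0.055]
ee_rot: [0.996, 0.092, 0.001, -0.0]
ft_force: [-0.2, 0.5, -1.8]
grip_width: 0.647
grasp_force: 53.7
```

```bash
python3 -c "
from h import *
move([475.0,214.6,47.3],10.65)"
```

```text
t19.45 TCP [475.2 214.5  55. ] yaw 10.60 z [ 1.2e-03  4.0e-04 -1.0e+00] F [-0.2  0.5 -1.8] w 0.647 g 53.7
shift [-0.   -0.    0.19] az -0.01
```

carry_out --commands '[[[0,0,0.05,0,0,0],[0,0,0.05,0,0,0],[0,0,0.05,0,0,0],[0,0,0,0,0,0],[0,0,0,0,0,0],[0,0,0,0,0,0]]]'

```text
clock: 19.95
position: [0.4746, 0.2142, 0.0483]
ee_rot: [0.996, 0.092, 0.0, 0.0]
ft_force: [-0.2, 0.4, -1.7]
grip_width: 0.648
grasp_force: 53.7
```

carry_out --commands '[[[0,0,0.025,0,0,0],[0,0,0,0,0,0],[0,0,0,0,0,0]]]'

```text
clock: 20.2
position: [0.4748, 0.2142, 0.0473]
ee_rot: [0.996, 0.092, 0.0, -0.0]
ft_force: [0.3, 1.0, -1.9]
grip_width: 0.645
grasp_force: 53.6
```

carry_out --commands '[[[0,0,0.025,0,0,0],[0,0,0,0,0,0],[0,0,0,0,0,0]]]'

```text
clock: 20.45
position: [0.4748, 0.2142, 0.0473]
ee_rot: [0.996, 0.092, 0.0, 0.0]
ft_force: [-4.7, -2.7, 11.0]
grip_width: 0.648
grasp_force: 55.2
```

carry_out --commands '[[[0,0,0,0,0,0],[0,0,0,0,0,0],[0,0,0,0,0,0],[0,0,0,0,0,0],[0,0,0,0,0,0],[0,0,0,0,0,0],[0,0,0,0,0,0],[0,0,-0.3,0,0,0],[0,0,-0.6,0,0,0],[0,0,-0.8,0,0,0],[0,0,-0.8,0,0,0],[0,0,-0.8,0,0,0],[0,0,-0.7,0,0,0],[0,0,-0.3,0,0,0],[0,0,0,0,0,0],[0,0,0,0,0,0],[0,0,0,0,0,0]]]' --hand -1

```text
clock: 21.87
position: [0.474, 0.2138, 0.2172]
ee_rot: [0.996, 0.092, -0.001, 0.0]
ft_force: [-1.1, -0.2, -0.0]
grip_width: 1.002
grasp_force: 0.0
```

```bash
python3 - <<'E'
from h import *
o,R=state();box("green",.108,n=1)
p,im=shot("wrist");_,s=shot("side")
a=cv2.resize(im[80:320,150:410],(420,388));b=cv2.resize(s[190:330,210:350],(388,388),interpolation=cv2.INTER_CUBIC)
cv2.imwrite("pics/w8.png",np.hstack([a,b])[:,:,::-1][:,:800])
E
```

```text
t21.87 TCP [474.  213.8 217.2] yaw 10.60 z [-1.5e-03 -7.0e-04 -1.0e+00] F [-1.1 -0.2 -0. ] w 1.002 g 0.0
green [474.3 214.3 107.6  54.5  10.5]
```

View pics/w8.png

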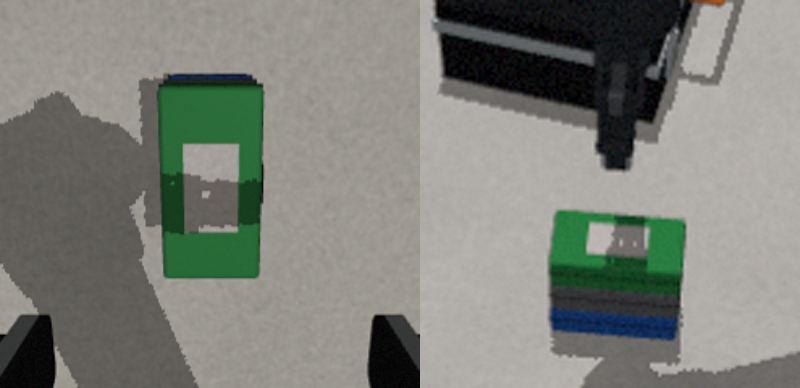

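Green is on top and the column of three is flush in both views; green measures (474.3, 214.3), within 1 mm of blue. Now the lid.

```bash
python3 - <<'E'
from h import *
o,R=state();print(np.round(o["joint_pos"],2))
p=camera_params("wrist");print("cam in tool",R.T@(-p["R"].T@p["t"]-o["position"]))
E
```

```text
t22.02 TCP [474.  213.8 217.1] yaw 10.60 z [-1.9e-03 -6.0e-04 -1.0e+00] F [ 0.5  0.2 -0.4] w 1.001 g 0.0
[ 0.2   0.16 -0.78  1.67  0.11  1.37 -1.98]
cam in tool [ 7.74753564e-02  6.14815185e-05 -1.81195161e-01]
```

carry_out --commands '[[[0,0,-0.12,0,0,-0.95],[0,0,-0.12,0,0,-0.95],[0,0,-0.12,0,0,-0.95],[0,0,-0.12,0,0,-0.95],[0,0,-0.12,0,0,-0.95],[0,0,-0.12,0,0,-0.95],[0,0,-0.12,0,0,-0.95],[0,0,-0.12,0,0,-0.95],[0,0,-0.12,0,0,-0.95],[0,0,-0.12,0,0,-0.95],[0,0,-0.12,0,0,-0.95],[0,0,-0.12,0,0,-0.95],[0,0,-0.12,0,0,-0.95],[0,0,-0.12,0,0,-0.95],[0,0,0,0,0,0]]]'

```text
clock: 23.27
position: [0.4746, 0.2142, 0.2855]
ee_rot: [0.703, 0.711, -0.0, -0.0]
ft_force: [0.0, 1.1, 0.2]
grip_width: 1.0
grasp_force: 0.0
```

carry_out --commands '[[[-0.77,-0.15,0,0,0,0],[-0.77,-0.15,0,0,0,0],[-0.77,-0.15,0,0,0,0],[-0.77,-0.15,0,0,0,0],[-0.77,-0.15,0,0,0,0],[-0.77,-0.15,0,0,0,0],[-0.77,-0.15,0,0,0,0],[-0.77,-0.15,0,0,0,0],[-0.77,-0.15,0,0,0,0],[-0.77,-0.15,0,0,0,0],[-0.77,-0.15,0,0,0,0],[-0.77,-0.15,0,0,0,0],[0,0,0,0,0,0],[0,0,0,0,0,0]]]'

```text
clock: 24.43
position: [0.4044, -0.1572, 0.2846]
ee_rot: [0.707, 0.707, -0.0, -0.001]
ft_force: [0.4, -0.1, 0.0]
grip_width: 1.001
grasp_force: 0.0
```

```bash
cat >> h.py <<'E'
def bar(zb=.095):
    p,im=shot("wrist");c=proj(p,[[.458,-.154,zb]])[0]
    m=mask(im,"orange");ys,xs=np.nonzero(m)
    P=onplane(p,np.c_[xs,ys],zb);P=P[(abs(P[:,1]+.154)<.1)&(abs(P[:,0]-.47)<.06)]
    b=P[P[:,0]<np.percentile(P[:,0],2)+.012]
    k=np.polyfit(b[:,1],b[:,0],1)
    print("px",c,len(P),"bar x %.4f..%.4f"%(b[:,0].min(),b[:,0].max()),"mean %.4f"%b[:,0].mean(),"y",np.round(np.percentile(P[:,1],[0.5,99.5]),4),"slope deg %.2f"%np.degrees(np.arctan(k[0])))
E
python3 - <<'E'
from h import *
o,R=state();print(np.round(o["joint_pos"],2));bar();bar()
E
```

```text
t24.43 TCP [ 404.4 -157.2  284.6] yaw 90.03 z [-0.0012  0.001  -1.    ] F [ 0.4 -0.1  0. ] w 1.001 g 0.0
[ 0.77 -0.11 -0.45  1.75 -0.05  1.49  0.32]
px [329.5984403  175.90012934] 1469 bar x 0.4533..0.4656 mean 0.4584 y [-0.2147 -0.0857] slope deg -0.20
px [328.9832948  177.24502685] 1464 bar x 0.4531..0.4658 mean 0.4584 y [-0.2156 -0.085 ] slope deg -0.07
```

carry_out --commands '[[[0,0,0,-0.93,0,0],[0,0,0,-0.93,0,0],[0,0,0,-0.93,0,0],[0,0,0,-0.93,0,0],[0,0,0,-0.93,0,0],[0,0,0,-0.93,0,0],[0,0,0,-0.93,0,0],[0,0,0,-0.93,0,0],[0,0,0,-0.93,0,0],[0,0,0,0,0,0],[0,0,0,0,0,0]]]' --hand -0.2

```text
clock: 25.45
position: [0.4376, -0.1772, 0.2699]
ee_rot: [0.652, 0.662, 0.276, 0.245]
ft_force: [0.5, 0.7, 0.7]
grip_width: 0.602
grasp_force: 0.0
```

```bash
cat >> h.py <<'E'
def goto_bar(back,D=.057,b=(.458,-.152,.095)):
    o,R=state();g=np.array(b)-R[:,2]*back
    p=camera_params("wrist");q=R.T@(-p["R"].T@p["t"]-o["position"]);print("cam in tool",np.round(q*1000,1),"j",np.round(o["joint_pos"],2))
    grasp=o["position"]-R[:,2]*D
    print("pitch %.1f"%np.degrees(np.arctan2(-R[2,2],R[0,2])),"to %.0fmm before bar: shift"%(back*1000),np.round(R.T@(g-grasp)/.04,2))
E
python3 - <<'E'
from h import *
goto_bar(.06)
E
```

```text
t25.45 TCP [ 437.6 -177.2  269.9] yaw 91.70 z [ 0.6849  0.0463 -0.7271] F [0.5 0.7 0.7] w 0.602 g 0.0
cam in tool [  77.6    0.8 -181. ] j [ 0.94 -0.5  -0.2   2.28 -0.8   0.93  1.11]
pitch 46.7 to 60mm before bar: shift [ 0.46 -2.63  3.48]
```

```bash
cat >> h.py <<'E'
def turn(pd):
    o=get_obs();R=Ro.from_quat(o["ee_rot"]).as_matrix();p=np.radians(pd);z=np.array([np.cos(p),0,-np.sin(p)]);x=np.array([0,1,0])
    G=np.c_[x,np.cross(z,x),z];print("turn to pitch",pd,np.round(np.degrees(Ro.from_matrix(R.T@G).as_rotvec())/6,2),G.round(2).tolist())
E
python3 - <<'E'
from h import *
turn(53)
E
```

```text
turn to pitch 53 [ 1.05 -0.44 -0.  ] [[0.0, 0.8, 0.6], [1.0, -0.0, 0.0], [0.0, 0.6, -0.8]]
```

carry_out --commands '[[[0.1,0,0,0.53,-0.22,0],[0.1,0,0,0.52,-0.22,0],[0.1,0,0,0,0,0],[0.1,0,0,0,0,0],[0,0,0,0,0,0],[0,0,0,0,0,0]]]'

```text
clock: 25.95
position: [0.4414, -0.1643, 0.2714]
ee_rot: [0.669, 0.672, 0.225, 0.225]
ft_force: [-0.4, 0.9, -0.0]
grip_width: 0.6
grasp_force: 0.0
```

```bash
python3 - <<'E'
from h import *
goto_bar(.06);turn(53)
E
```

```text
t25.95 TCP [ 441.4 -164.3  271.4] yaw 90.16 z [ 0.6024  0.0009 -0.7982] F [-0.4  0.9 -0. ] w 0.600 g 0.0
cam in tool [  77.6    0.6 -181. ] j [ 0.76 -0.5  -0.19  2.22 -0.55  0.91  0.81]
pitch 53.0 to 60mm before bar: shift [ 0.31 -2.32  3.7 ]
turn to pitch 53 [ 0.01 -0.01  0.03] [[0.0, 0.8, 0.6], [1.0, -0.0, 0.0], [0.0, 0.6, -0.8]]
```

carry_out --commands '[[[0.04,-0.29,0.46,0,0,0],[0.04,-0.29,0.46,0,0,0],[0.04,-0.29,0.46,0,0,0],[0.04,-0.29,0.46,0,0,0],[0.04,-0.29,0.46,0,0,0],[0.04,-0.29,0.46,0,0,0],[0.04,-0.29,0.46,0,0,0],[0.04,-0.29,0.46,0,0,0],[0,0,0,0,0,0],[0,0,0,0,0,0]]]'

```text
clock: 26.78
position: [0.4512, -0.1559, 0.1413]
ee_rot: [0.669, 0.672, 0.222, 0.226]
ft_force: [0.2, -0.1, 0.6]
grip_width: 0.6
grasp_force: 0.0
```

```bash
python3 - <<'E'
from h import *
goto_bar(.06);turn(53);bar()
E
```

```text
t26.78 TCP [ 451.2 -155.9  141.3] yaw 90.10 z [ 0.6015 -0.0044 -0.7989] F [ 0.2 -0.1  0.6] w 0.600 g 0.0
cam in tool [  77.6    0.6 -181. ] j [ 1.1  -0.39 -0.54  2.41 -0.89  0.66  1.15]
pitch 53.0 to 60mm before bar: shift [ 0.11 -0.56  0.95]
turn to pitch 53 [-0.    0.04  0.05] [[0.0, 0.8, 0.6], [1.0, -0.0, 0.0], [0.0, 0.6, -0.8]]
px [248.3124145  218.99700361] 3713 bar x 0.4527..0.4651 mean 0.4589 y [-0.2167 -0.0856] slope deg -0.24
```

carry_out --commands '[[[0.03,-0.14,0.2,0,0,0],[0.03,-0.14,0.2,0,0,0],[0.03,-0.14,0.2,0,0,0],[0.03,-0.14,0.2,0,0,0],[0,0,0,0,0,0],[0,0,0,0,0,0]]]' --hand 0.4

```text
clock: 27.33
position: [0.4543, -0.153, 0.1236]
ee_rot: [0.667, 0.674, 0.222, 0.227]
ft_force: [-0.7, -1.0, 1.3]
grip_width: 0.298
grasp_force: 0.0
```

```bash
python3 - <<'E'
from h import *
goto_bar(.004);turn(53);bar()
p,im=shot("wrist");print("bar px",proj(p,[[.458,-.152,.095]]))
o,R=state()
for d in(.033,.038,.043):
  print(d,np.round(proj(p,o["position"]+np.array([[11,0,-d],[11,.0125,-d],[11,-.0125,-d]])*[.001,1,1]@R.T),0).tolist())
E
```

```text
t27.33 TCP [ 454.3 -153.   123.6] yaw 90.36 z [ 0.6013 -0.0039 -0.799 ] F [-0.7 -1.   1.3] w 0.298 g 0.0
cam in tool [  77.6    0.6 -181. ] j [ 1.61 -0.49 -0.96  2.42 -1.19  0.8   1.41]
pitch 53.0 to 4mm before bar: shift [ 0.03 -0.36  1.95]
turn to pitch 53 [-0.01  0.04  0.1 ] [[0.0, 0.8, 0.6], [1.0, -0.0, 0.0], [0.0, 0.6, -0.8]]
px [258.61742225 231.0719152 ] 4152 bar x 0.4526..0.4649 mean 0.4589 y [-0.2171 -0.0857] slope deg -0.20
bar px [[257.86599906 229.37053879]]
t27.43 TCP [ 455.  -151.5  123.9] yaw 90.55 z [ 0.6023 -0.0009 -0.7983] F [ 0.7 -0.1 -0.1] w 0.299 g 0.0
0.033 [[281.0, 250.0], [307.0, 250.0], [254.0, 250.0]]
0.038 [[281.0, 254.0], [307.0, 254.0], [254.0, 254.0]]
0.043 [[281.0, 259.0], [308.0, 259.0], [253.0, 259.0]]
```

Pitch 53° runs into the fold limits of joints 2 and 4. A steeper approach clears the lid just as well with narrow fingers, so I'll turn to 70°.

carry_out --commands '[[[0,0,0,0.7,0,0.02],[0,0,0,0.7,0,0.02],[0,0,0,0.7,0,0.02],[0,0,0,0.73,0,0.02],[0,0,0,0,0,0],[0,0,0,0,0,0],[0,0,0,0,0,0]]]'

```text
clock: 28.02
position: [0.4544, -0.1514, 0.123]
ee_rot: [0.695, 0.697, 0.122, 0.125]
ft_force: [-0.1, 0.2, -0.7]
grip_width: 0.301
grasp_force: 0.0
```

```bash
python3 - <<'E'
from h import *
goto_bar(.04);turn(70);bar()
E
```

```text
t28.02 TCP [ 454.4 -151.4  123. ] yaw 90.12 z [ 0.3441 -0.0025 -0.9389] F [-0.1  0.2 -0.7] w 0.301 g 0.0
cam in tool [  77.6    0.3 -181.2] j [ 1.83 -0.47 -1.24  2.17 -0.8   0.96  0.99]
pitch 69.9 to 40mm before bar: shift [-0.01 -0.16  1.11]
turn to pitch 70 [0.02 0.02 0.03] [[0.0, 0.94, 0.34], [1.0, -0.0, 0.0], [0.0, 0.34, -0.94]]
px [271.48344596 232.35166344] 3938 bar x 0.4534..0.4656 mean 0.4588 y [-0.2167 -0.0854] slope deg -0.23
```

carry_out --commands '[[[0,-0.04,0.28,0,0,0],[0,-0.04,0.28,0,0,0],[0,-0.04,0.28,0,0,0],[0,-0.04,0.28,0,0,0],[0,0,0,0,0,0],[0,0,0,0,0,0]]]'

```text
clock: 28.57
position: [0.4631, -0.1518, 0.0783]
ee_rot: [0.696, 0.697, 0.122, 0.124]
ft_force: [-0.7, -0.0, 0.9]
grip_width: 0.298
grasp_force: 0.0
```

```bash
python3 - <<'E'
from h import *
goto_bar(.003);turn(70);bar()
E
```

```text
t28.57 TCP [ 463.1 -151.8   78.3] yaw 90.04 z [ 0.3419 -0.0022 -0.9397] F [-0.7 -0.   0.9] w 0.298 g 0.0
cam in tool [  77.6    0.2 -181.2] j [ 1.96 -0.4  -1.42  2.2  -0.79  0.82  0.99]
pitch 70.0 to 3mm before bar: shift [-0.01  0.02  0.92]
turn to pitch 70 [-0.    0.02  0.01] [[0.0, 0.94, 0.34], [1.0, -0.0, 0.0], [0.0, 0.34, -0.94]]
px [282.67664693 261.99139616] 5848 bar x 0.4533..0.4658 mean 0.4590 y [-0.2174 -0.0854] slope deg -0.14
```

carry_out --commands '[[[0,0.01,0.15,0,0,0],[0,0.01,0.2,0,0,0],[0,0,0.2,0,0,0],[0,0,0.2,0,0,0],[0,0,0.17,0,0,0],[0,0,0,0,0,0],[0,0,0,0,0,0],[0,0,0,0,0,0]]]'

```text
clock: 29.28
position: [0.4686, -0.1525, 0.0517]
ee_rot: [0.698, 0.696, 0.117, 0.12]
ft_force: [-0.5, -0.1, -0.2]
grip_width: 0.303
grasp_force: 0.0
```

```bash
python3 - <<'E'
from h import *
goto_bar(.003);turn(70);bar()
E
```

```text
t29.28 TCP [ 468.6 -152.5   51.7] yaw 89.80 z [ 0.3311 -0.0048 -0.9436] F [-0.5 -0.1 -0.2] w 0.303 g 0.0
cam in tool [  77.5    0.3 -181.2] j [ 1.78  0.06 -1.46  2.21 -0.08  0.61  0.39]
pitch 70.7 to 3mm before bar: shift [0.01 0.11 0.24]
turn to pitch 70 [-0.11  0.05 -0.02] [[0.0, 0.94, 0.34], [1.0, -0.0, 0.0], [0.0, 0.34, -0.94]]
px [290.35960388 286.83135297] 7436 bar x 0.4535..0.4659 mean 0.4590 y [-0.2109 -0.0855] slope deg -0.02
```

carry_out --commands '[[[0,0.05,0.08,0,0,0],[0,0.05,0.08,0,0,0],[0,0.01,0.08,0,0,0],[0,0,0,0,0,0],[0,0,0,0,0,0]]]'

```text
clock: 29.75
position: [0.4758, -0.1532, 0.0442]
ee_rot: [0.698, 0.696, 0.116, 0.121]
ft_force: [1.0, 0.4, 0.1]
grip_width: 0.301
grasp_force: 0.0
```

```bash
python3 - <<'E'
from h import *
goto_bar(.003);turn(70);bar()
E
```

```text
t29.75 TCP [ 475.8 -153.2   44.2] yaw 89.79 z [ 0.3311 -0.0069 -0.9436] F [1.  0.4 0.1] w 0.301 g 0.0
cam in tool [  77.5    0.3 -181.2] j [ 1.65  0.13 -1.37  2.2   0.06  0.59  0.26]
pitch 70.7 to 3mm before bar: shift [ 0.02 -0.    0.01]
turn to pitch 70 [-0.11  0.07 -0.01] [[0.0, 0.94, 0.34], [1.0, -0.0, 0.0], [0.0, 0.34, -0.94]]
px [280.79120668 296.89301597] 7891 bar x 0.4534..0.4656 mean 0.4589 y [-0.2019 -0.0855] slope deg 0.07
```

On the bar, with no contact. Close.

carry_out --commands '[[[0,0,0,0,0,0],[0,0,0,0,0,0],[0,0,0,0,0,0],[0,0,0,0,0,0],[0,0,0,0,0,0],[0,0,0,0,0,0]]]' --hand 1 --force 60

```text
clock: 30.3
position: [0.4766, -0.1534, 0.0445]
ee_rot: [0.698, 0.696, 0.117, 0.121]
ft_force: [-2.9, 1.2, 8.3]
grip_width: 0.092
grasp_force: 58.8
```

```bash
python3 - <<'E'
from h import *
o,R=state();print(np.round(o["joint_pos"],2))
E
```

```text
t30.30 TCP [ 476.6 -153.4   44.5] yaw 89.78 z [ 0.3323 -0.0063 -0.9431] F [-2.9  1.2  8.3] w 0.092 g 58.8
[ 1.65  0.13 -1.37  2.2   0.06  0.59  0.26]
```

```bash
cat >> h.py <<'E'
H=np.array([.718,.080]);D=.054
def B(t): c,s=np.cos(t),np.sin(t);return np.array([H[0]-.26*c+.015*s,-.1525,H[1]+.26*s+.015*c])
def theta():
    o,R=state();b=o["position"]-D*R[:,2];r=b[[0,2]]-H
    th=np.degrees(np.arctan2(r[1],-r[0])-np.arctan2(.015,.26));print("lid deg %.2f radius %.4f (want .2604)"%(th,np.hypot(*r)),"pitch %.1f"%np.degrees(np.arctan2(-R[2,2],R[0,2])),"j",np.round(o["joint_pos"],2));return o,R,th
def arc(t1,n,k=.5):
    o,R,t0=theta();P=o["position"];p0=np.degrees(np.arctan2(-R[2,2],R[0,2]))
    for t in np.linspace(t0,t1,n+1)[1:]:
        p=np.radians(p0+k*(t-t0));z=np.array([np.cos(p),0,-np.sin(p)]);x=np.array([0,1.,0]);G=np.c_[x,np.cross(z,x),z]
        Q=B(np.radians(t))+D*z
        s=R.T@(Q-P)/.04;w=np.degrees(Ro.from_matrix(R.T@G).as_rotvec())/6
        print("%.1f"%t,np.round(s,3).tolist(),np.round(w,3).tolist());P,R=Q,G
E
python3 - <<'E'
from h import *
arc(20,14)
E
```

```text
t30.30 TCP [ 476.6 -153.4   44.5] yaw 89.78 z [ 0.3323 -0.0063 -0.9431] F [-2.9  1.2  8.3] w 0.092 g 58.8
lid deg 0.11 radius 0.2598 (want .2604) pitch 70.6 j [ 1.65  0.13 -1.37  2.2   0.06  0.59  0.26]
1.5 [0.02, 0.033, -0.154] [0.118, 0.06, -0.019]
3.0 [0.0, 0.05, -0.147] [0.118, 0.0, 0.0]
4.4 [0.0, 0.051, -0.146] [0.118, 0.0, 0.0]
5.8 [0.0, 0.053, -0.146] [0.118, 0.0, 0.0]
7.2 [0.0, 0.055, -0.145] [0.118, 0.0, 0.0]
8.6 [0.0, 0.057, -0.144] [0.118, 0.0, 0.0]
10.1 [0.0, 0.059, -0.143] [0.118, 0.0, 0.0]
11.5 [0.0, 0.06, -0.142] [0.118, 0.0, 0.0]
12.9 [0.0, 0.062, -0.141] [0.118, 0.0, 0.0]
14.3 [0.0, 0.064, -0.14] [0.118, 0.0, 0.0]
15.7 [0.0, 0.066, -0.139] [0.118, 0.0, 0.0]
17.2 [0.0, 0.067, -0.138] [0.118, 0.0, 0.0]
18.6 [0.0, 0.069, -0.137] [0.118, 0.0, 0.0]
20.0 [0.0, 0.071, -0.136] [0.118, 0.0, 0.0]
```

carry_out --commands '[[[0,0.045,-0.15,0.12,0,0],[0,0.05,-0.147,0.12,0,0],[0,0.051,-0.146,0.12,0,0],[0,0.053,-0.146,0.12,0,0],[0,0.055,-0.145,0.12,0,0],[0,0.057,-0.144,0.12,0,0],[0,0.059,-0.143,0.12,0,0],[0,0,0,0,0,0]]]'

```text
clock: 30.97
position: [0.4784, -0.1533, 0.088]
ee_rot: [0.703, 0.701, 0.086, 0.09]
ft_force: [4.3, -3.3, -4.7]
grip_width: 0.092
grasp_force: 59.4
```

```bash
python3 - <<'E'
from h import *
arc(30,14)
E
```

```text
t30.97 TCP [ 478.4 -153.3   88. ] yaw 89.78 z [ 0.2472 -0.0062 -0.9689] F [ 4.3 -3.3 -4.7] w 0.092 g 59.4
lid deg 10.12 radius 0.2600 (want .2604) pitch 75.7 j [ 1.63  0.1  -1.37  2.08  0.05  0.8   0.24]
11.5 [0.018, 0.051, -0.147] [0.118, 0.059, -0.023]
13.0 [0.0, 0.062, -0.141] [0.118, 0.0, 0.0]
14.4 [0.0, 0.064, -0.14] [0.118, 0.0, 0.0]
15.8 [0.0, 0.065, -0.139] [0.118, 0.0, 0.0]
17.2 [0.0, 0.067, -0.138] [0.118, 0.0, 0.0]
18.6 [0.0, 0.069, -0.137] [0.118, 0.0, 0.0]
20.1 [0.0, 0.07, -0.136] [0.118, 0.0, 0.0]
21.5 [0.0, 0.072, -0.135] [0.118, 0.0, 0.0]
22.9 [0.0, 0.074, -0.134] [0.118, 0.0, 0.0]
24.3 [0.0, 0.075, -0.133] [0.118, 0.0, 0.0]
25.7 [0.0, 0.077, -0.131] [0.118, 0.0, 0.0]
27.2 [0.0, 0.079, -0.13] [0.118, 0.0, 0.0]
28.6 [0.0, 0.08, -0.129] [0.118, 0.0, 0.0]
30.0 [0.0, 0.082, -0.128] [0.118, 0.0, 0.0]
```

The lid is rising with small forces; continue.

carry_out --commands '[[[0,0.06,-0.143,0.12,0,0],[0,0.062,-0.141,0.12,0,0],[0,0.064,-0.14,0.12,0,0],[0,0.065,-0.139,0.12,0,0],[0,0.067,-0.138,0.12,0,0],[0,0.069,-0.137,0.12,0,0],[0,0.07,-0.136,0.12,0,0],[0,0.072,-0.135,0.12,0,0],[0,0.074,-0.134,0.12,0,0],[0,0.075,-0.133,0.12,0,0],[0,0.077,-0.131,0.12,0,0],[0,0.079,-0.13,0.12,0,0],[0,0.08,-0.129,0.12,0,0],[0,0.082,-0.128,0.12,0,0],[0,0,0,0,0,0]]]'

```text
clock: 32.22
position: [0.503, -0.1529, 0.1679]
ee_rot: [0.708, 0.705, 0.023, 0.026]
ft_force: [-9.4, -3.0, 3.7]
grip_width: 0.092
grasp_force: 59.7
```

```bash
python3 - <<'E'
from h import *
arc(50,14)
E
```

```text
t32.22 TCP [ 503.  -152.9  167.9] yaw 89.78 z [ 0.0693 -0.0045 -0.9976] F [-9.4 -3.   3.7] w 0.092 g 59.7
lid deg 29.64 radius 0.2607 (want .2604) pitch 86.0 j [ 1.33  0.27 -1.25  1.78  0.28  1.22  0.01]
31.1 [0.01, 0.089, -0.127] [0.121, 0.042, -0.035]
32.6 [0.0, 0.085, -0.13] [0.121, 0.0, 0.0]
34.0 [0.0, 0.087, -0.128] [0.121, 0.0, 0.0]
35.5 [0.0, 0.089, -0.127] [0.121, 0.0, 0.0]
36.9 [0.0, 0.09, -0.126] [0.121, 0.0, 0.0]
38.4 [0.0, 0.092, -0.124] [0.121, 0.0, 0.0]
39.8 [0.0, 0.093, -0.123] [0.121, 0.0, 0.0]
41.3 [0.0, 0.095, -0.121] [0.121, 0.0, 0.0]
42.7 [0.0, 0.097, -0.12] [0.121, 0.0, 0.0]
44.2 [0.0, 0.098, -0.119] [0.121, 0.0, 0.0]
45.6 [0.0, 0.1, -0.117] [0.121, 0.0, 0.0]
47.1 [0.0, 0.101, -0.116] [0.121, 0.0, 0.0]
48.5 [0.0, 0.102, -0.114] [0.121, 0.0, 0.0]
50.0 [0.0, 0.104, -0.113] [0.121, 0.0, 0.0]
```

carry_out --commands '[[[0,0.088,-0.128,0.12,0,0],[0,0.085,-0.13,0.12,0,0],[0,0.087,-0.128,0.12,0,0],[0,0.089,-0.127,0.12,0,0],[0,0.09,-0.126,0.12,0,0],[0,0.092,-0.124,0.12,0,0],[0,0.093,-0.123,0.12,0,0],[0,0.095,-0.121,0.12,0,0],[0,0.097,-0.12,0.12,0,0],[0,0.098,-0.119,0.12,0,0],[0,0.1,-0.117,0.12,0,0],[0,0.101,-0.116,0.12,0,0],[0,0.102,-0.114,0.12,0,0],[0,0.104,-0.113,0.12,0,0],[0,0,0,0,0,0]]]'

```text
clock: 33.47
position: [0.5566, -0.1524, 0.2366]
ee_rot: [0.707, 0.705, -0.039, -0.036]
ft_force: [-12.8, -1.9, 13.1]
grip_width: 0.091
grasp_force: 60.1
```

```bash
python3 - <<'E'
from h import *
arc(60,8)
E
```

```text
t33.47 TCP [ 556.6 -152.4  236.6] yaw 89.81 z [-0.1056 -0.0038 -0.9944] F [-12.8  -1.9  13.1] w 0.091 g 60.1
lid deg 50.19 radius 0.2617 (want .2604) pitch 96.1 j [ 0.95  0.51 -1.11  1.38  0.44  1.63 -0.13]
51.4 [-0.001, 0.111, -0.07] [0.102, 0.036, -0.035]
52.6 [0.0, 0.09, -0.092] [0.102, 0.0, 0.0]
53.9 [0.0, 0.091, -0.091] [0.102, 0.0, 0.0]
55.1 [0.0, 0.092, -0.09] [0.102, 0.0, 0.0]
56.3 [0.0, 0.093, -0.089] [0.102, 0.0, 0.0]
57.5 [0.0, 0.094, -0.088] [0.102, 0.0, 0.0]
58.8 [0.0, 0.095, -0.086] [0.102, 0.0, 0.0]
60.0 [0.0, 0.096, -0.085] [0.102, 0.0, 0.0]
```

carry_out --commands '[[[0,0.09,-0.11,0.1,0,0],[0,0.09,-0.092,0.1,0,0],[0,0.091,-0.091,0.1,0,0],[0,0.092,-0.09,0.1,0,0],[0,0.093,-0.089,0.1,0,0],[0,0.094,-0.088,0.1,0,0],[0,0.095,-0.086,0.1,0,0],[0,0.09,-0.085,0.1,0,0],[0,0,0,0,0,0],[0,0,0,0,0,0],[0,0,0,0,0,0]]]'

```text
clock: 34.38
position: [0.5899, -0.1522, 0.2613]
ee_rot: [0.705, 0.703, -0.067, -0.065]
ft_force: [-5.4, 0.6, 6.4]
grip_width: 0.085
grasp_force: 59.1
```

```bash
python3 - <<'E'
from h import *
theta()
# independent check: orange pull pixels in the fixed cameras against predicted bar ends
for n in("top","side"):
    p,im=shot(n);m=mask(im,"orange");ys,xs=np.nonzero(m)
    for t in(57,60,63):
        b=B(np.radians(t));e=proj(p,[b+[0,.06,0],b-[0,.06,0]]);print(n,t,np.round(e,1).tolist(),end=" ")
    k=(abs(xs-e[:,0].mean())<45)&(abs(ys-e[:,1].mean())<45);print("orange",k.sum(),xs[k].min(),xs[k].max(),ys[k].min(),ys[k].max()) if k.any() else print("none")
    if n=="top": print("top: per col row range",[(int(x),int(ys[k&(xs==x)].min()),int(ys[k&(xs==x)].max())) for x in sorted(set(xs[k]))[::6]])
    else: print([(int(x),int(ys[k&(xs==x)].min()),int(ys[k&(xs==x)].max())) for x in sorted(set(xs[k]))[::3]])
E
```

```text
t34.38 TCP [ 589.9 -152.2  261.3] yaw 89.84 z [-0.186  -0.0029 -0.9826] F [-5.4  0.6  6.4] w 0.085 g 59.1
lid deg 59.97 radius 0.2624 (want .2604) pitch 100.7 j [ 0.78  0.63 -1.04  1.16  0.51  1.81 -0.15]
top 57 [[316.1, 181.7], [361.9, 183.0]] top 60 [[316.5, 176.8], [362.5, 178.1]] top 63 [[316.8, 171.7], [363.0, 173.1]] orange 73 314 335 172 179
top: per col row range [(314, 172, 176), (320, 176, 177), (326, 176, 178), (332, 176, 179)]
side 57 [[271.1, 119.6], [284.2, 92.3]] side 60 [[266.3, 116.6], [279.8, 89.4]] side 63 [[261.5, 113.8], [275.2, 86.8]] orange 104 259 274 101 126
[(259, 124, 125), (262, 120, 125), (265, 116, 121), (268, 110, 117), (271, 104, 112), (274, 104, 105)]
```

The fixed cameras agree with 60°: the bar is at rows 176-178 in top and crosses (268,113) in side, both where 60° predicts. Forces are low, so I'll hand in.

```bash
python3 -c "
from h import *
theta();print(hand_in())"
```

```text
t34.48 TCP [ 589.9 -152.2  261.2] yaw 89.84 z [-0.1859 -0.0029 -0.9826] F [-5.1  0.3  6.9] w 0.092 g 59.1
lid deg 59.95 radius 0.2624 (want .2604) pitch 100.7 j [ 0.78  0.63 -1.04  1.16  0.51  1.81 -0.15]
the job is handed in; nothing more can be done
None
```

Handed in at 34.5 s: grey then green are stacked on the blue case, aligned to about 1 mm, and the gripper is holding the lid open at a measured 60°.

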